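# Stand a tube offcut up and hold it home against a sprung locating stop

## Task

The longer piece of square steel tube has fallen over. Stand it on end on the table in front of the locating jig, then press it squarely against the jig's sprung plunger, centred on it, until a flat side of the tube sits flush on the hard steel stop, firmly but without ramming it. Finish while still holding it there, pressed home and upright as if for tack welding; leave everything else where it is.

Things in the scene. Friction and masses are not known exactly. Their poses are not given: they have to be found in the camera images.
- post: The workpiece: the longer piece of plain grey steel square tube, 40 x 40 mm outside, 140 mm long, 3 mm walls, both ends open, about 0.5 kg (may vary by a third). It starts lying on the table on one side. Origin: centre of the underside as it starts; its y axis runs along the tube, z up and x across while it lies.
- post_center (a point): The middle of the workpiece (20 mm above its origin as it lies). Standing on end on the table, this point is 70 mm above the table.
- jig: The locating jig, bolted to the table: steel foot plate 84 mm wide, 10 mm thick, and an upright column 30 mm wide, 100 mm tall, with a sprung plunger through it. Origin: on the table below the plunger axis, in the plane of the stop face. x: level, from the open side into the jig (the pressing direction); z up. All but the plunger nose lies at x > 0 (foot plate x 20 to 100 mm): the table in front is bare.
- stop_face (a point): Where the plunger axis crosses the hard stop: on the column's front face, 60 mm above the table; axes as the jig's. The stop face is flat, 30 mm wide (15 mm either side), from 10 to 100 mm above the table.
- plunger (a joint): How far the sprung plunger is pushed in, m. 0: at rest, its round nose (14 mm across) stands 14 mm out of the stop face. 0.014: nose level with the stop face, which is where a flat part meets the hard stop. Its spring pushes back with about 4 N at first and 12 N at 0.014.
- stop: The hard stop: the bright steel front plate of the jig's column, 12 x 30 x 90 mm; origin and axes as the jig's.
- short_tube: Bystander: a shorter, bright aluminium square tube, 30 x 30 x 60 mm, lying. Origin: centre of its underside.
- angle_iron: Bystander: an angle-iron offcut, 30 x 75 x 30 mm, lying. Origin: centre of its underside.
- gauge_block: Bystander: a ground steel block with six holes, 50 x 75 x 25 mm. Origin: centre of its underside.
- mug: Bystander: a mug, 82 mm across, 91 mm tall. Origin: centre of its underside.
Things that resemble listed ones, but are neither listed nor needed, are in the scene too. There is more than one size of the post; the one meant has the size given above.

How it is judged:
On the way:
1. the tube stands on end on the table, the plunger not yet pressed (angle between the y axis of post and the z axis of jig, either way round below 0.15 rad and height (world z) of post_center between 0.06 and 0.08 m and value of joint plunger below 0.002 m), for 0.2 s.
At the end, for the whole second after the job is handed in: The robot is still pressing: the tube stands on end on the table (within 4 degrees, its middle 60 to 80 mm up), square to the stop within 5 degrees and centred on the plunger within 10 mm, the plunger pushed in at least 12.2 mm, and the tube bearing on the hard stop with over 2 N, at rest (angle between the y axis of post and the z axis of jig, either way round below 0.07 rad and height (world z) of post_center between 0.06 and 0.08 m and value of joint plunger above 0.0122 m and contact force between post and stop above 2 N and y of post_center in the frame of stop_face between -0.01 and 0.01 m and (angle between the x axis of post and the x axis of jig, either way round below 0.09 rad or angle between the z axis of post and the x axis of jig, either way round below 0.09 rad) and contact force between any of the fingers, the arm and post above 2 N and linear speed of post below 0.02 m/s); the arm keeps its last pose, push and grip.
It fails at once if the tube is rammed against the hard stop (over 60 N) (contact force between post and stop above 60 N).
It fails at once if the short tube is moved more than 30 mm (distance of short_tube from where it was at the start of the episode above 0.03 m).
It fails at once if the angle iron is moved more than 30 mm (distance of angle_iron from where it was at the start of the episode above 0.03 m).
It fails at once if the gauge block is moved more than 30 mm (distance of gauge_block from where it was at the start of the episode above 0.03 m).
It fails at once if the mug is moved more than 30 mm (distance of mug from where it was at the start of the episode above 0.03 m).
It also fails if it takes over 64 s, if anything falls off the work surface, if the arm or the gripper's body presses on something with over 40 N, if the wrist force passes 120 N, or if a joint passes its speed limit or range.

## Robot

A 6-joint arm with a two-finger parallel gripper is mounted at the origin on the work surface; the furniture and walls round the work are solid. World frame = base frame: x ahead of the robot, y to its left, z up, the work surface at z = 0. Lengths are in m, angles in rad, forces in N, time in s.
With the tool pointing down it reaches from about 0.35 to 0.975 m from the base axis. Payload 7.1 kg.
Tool frame: the origin (TCP) lies at the very end of the fingers, on their centre line; the grasp point (between the pads) lies 19 mm behind it; z points along the fingers, y is the direction in which the jaws open and shut (so a half turn about z gives the same grasp; the last joint's range is limited). The gripper opens to 88 mm and grips with 3 to 60 N. Pads are 20 mm wide; open, the fingers measure 115 mm over their backs; the gripper's body (75 mm by 178 mm) begins 61 mm behind the grasp point.
Start: joints at [1.184, 0.423, 1.63, -0, 1.089, -0.019], TCP at [0.225, 0.583, 0.223] pointing down, gripper open.
Joint ranges: [-3, 3], [-0.9, 2.11], [0.09, 2.58], [-1.31, 4.45], [0.11, 2.69], [-2.54, 2.54]. Speed limits (rad/s): [2.39, 2.39, 3.01, 3.14, 3.14, 3.14].

## Interface

Orientations are given as [roll, pitch, yaw] about the fixed x, y, z axes, in that order (R = Rz(yaw) Ry(pitch) Rx(roll)).
In Python, from plant import * gives the robot as it stands.
- The arm moves only by the tool carry_out, never from a script. Its argument "steps" is a list of rows, each a list of 7 numbers: the shift along the tool's x, y, z in m, then the turn, a rotation vector about the tool's x, y, z in rad, then the finger opening in m, from 0 to 0.0878. A call has 1 to 12 rows; each row shifts and turns the commanded pose from where the row before left it, along the tool's axes as they then stand; what a row does not reach is not made up. A row lasts 1/12 s, in which the tool goes at most 41.7 mm and 7.16 degrees, less where a joint would pass 70% of its speed; a pose out of reach is approached as far as the arm can. A call is refused whole if a number of a shift passes 0.0417 or a number of a turn 0.125, either way. A call with a gripper value outside its range is refused whole. The fingers move at their own pace and stop on an object; "newtons" is the grip in N (left out, the last holds). Time passes only in rows, so rows that do not move let the fingers close. It gives the time, the measured TCP pose, the force and the opening at its end, in the units of the state.
- observe(): the state, without advancing time (a new reading comes with each control period).
- get_image(name): name is "scene" or "top"; returns (picture, depth): 420x560x3 uint8, red, green, blue; 420x560 float32, m along the optical axis (not along the pixel's ray), 0 where there is no reading.
- camera_info(name): a dict with "K" (3x3 intrinsics, pixels), "k1" (the pictures are not rectified: a ray, as slopes to the right and down, at radius r is drawn at 1 + k1 r^2 times it, then the intrinsics apply), "R" (3x3) and "t" (3): a world point X has camera coordinates R X + t. Camera axes: x right, y down, z forward; pixel columns grow to the right and rows downward; lengths in m; the calibration is good to about 2 mm. A picture is of the moment at which its call begins. camera_info takes no time and is no camera call.
- hand_in(): hands the job in, once; it reports no verdict.
Trained networks look in the newest picture that a camera, given by its name, has taken for a name from the list of things; names that differ only in an ending like _2 or _b are one class to them, and where a whole thing is asked for, a point or a joint stands for the part that bears it (a point fixed in the world has none). Each returns a list of dicts, best first, with "confidence" (0 to 1); they miss things now and then, are a little off and sometimes report something else, mostly with a low value. They report only what shows in the picture. A call takes as long as a camera call. They do not tell look-alikes from the thing itself.
- masks_of(thing, camera): "pixels" (420x560 bool, what is visible of it) and "centre" ([column, row] in pixels, amid what is visible of it).
The state is a dict: "time": time; "q": joint angles; "qd": joint speeds; "effort": joint torques, N m; "ee_pos": TCP position; "tcp_rot": TCP orientation; "contact_force": force on the tool from outside, world axes, zero at the start; "wrist_torque": the same for the moment, N m; "gripper_width": opening from 0.0 (shut) to 1.0 (fully open).
Only numpy, scipy, OpenCV 4.12 (cv2) and the standard library are available. Lean on these libraries where they do the work, as an engineer would, in place of code of your own. Each camera call takes 0.05 s, during which the arm holds its last target.

## Working session

There is one attempt and no reset: what is moved stays moved. The work goes in short steps, Python scripts to look and compute and a tool call to move; the robot and the scene stay as the last step left them, time stands still between calls to the robot, and variables do not carry over. Pictures are saved under pics/ and viewed, and the job is handed in when it is done.

Besides the shell and the picture viewer there is one more tool, called as name(argument=value, ...) on one line, values as JSON. carry_out: Moves the arm, as the interface text tells. Its arguments: {"type":"object","properties":{"steps":{"type":"array","items":{"type":"array","items":{"type":"number"}}},"newtons":{"type":"number"}},"required":["steps"]}

```bash
ls; mkdir -p pics; cat > h.py <<'E'
from plant import *
import numpy as np, cv2
def save(n,im): cv2.imwrite('pics/'+n,cv2.cvtColor(im,cv2.COLOR_RGB2BGR))
def world(cam,depth,us,vs):
    c=camera_info(cam);K=np.array(c['K']);k=c['k1']
    us=np.asarray(us,float);vs=np.asarray(vs,float)
    d=depth[vs.astype(int),us.astype(int)]
    x=(us-K[0,2])/K[0,0];y=(vs-K[1,2])/K[1,1]
    rd=np.hypot(x,y);r=rd.copy()
    for _ in range(20): r=rd/(1+k*r*r)
    s=np.where(rd>0,r/np.maximum(rd,1e-9),1)
    P=np.stack([x*s*d,y*s*d,d],-1)
    return (P-np.array(c['t']))@np.array(c['R']),d
E
python3 - <<'E'
from h import *
for n in('scene','top'):
    im,d=get_image(n);save(n+'0.png',im);np.save(n+'0.npy',d)
    c=camera_info(n);print(n,-np.array(c['R']).T@np.array(c['t']),c['k1'],c['K'])
    for t in('post','jig','stop','plunger','short_tube','angle_iron','gauge_block','mug'):
        for m in masks_of(t,n):
            vs,us=np.nonzero(m['pixels']);P,dd=world(n,d,us,vs);P=P[dd>0]
            print(t,round(m['confidence'],2),np.round(m['centre']),len(us),np.round(np.median(P,0),3) if len(P) else '', np.round(np.percentile(P,2,axis=0),3),np.round(np.percentile(P,98,axis=0),3))
o=observe();print(o['time'],o['contact_force'],o['tcp_rot'])
E
```

```text
pics
scene [-0.04597471 -0.54406518  1.04329511] -0.08278452903146637 [[399.52080404   0.         276.39579565]
 [  0.         399.52080404 212.77391201]
 [  0.           0.           1.        ]]
post 0.74 [346. 327.] 383 [ 0.409 -0.347  0.028] [ 0.368 -0.364  0.   ] [ 0.461 -0.329  0.033]
post 0.57 [324. 234.] 655 [ 0.586 -0.111  0.03 ] [ 0.553 -0.137 -0.   ] [ 0.664 -0.06   0.102]
post 0.55 [313. 283.] 895 [ 0.443 -0.186  0.039] [ 0.429 -0.249  0.001] [ 0.47  -0.113  0.044]
jig 0.65 [327. 238.] 618 [ 0.585 -0.111  0.035] [ 0.553 -0.137  0.004] [ 0.655 -0.064  0.102]
jig 0.57 [312. 285.] 832 [ 0.442 -0.188  0.039] [ 0.43  -0.249  0.002] [ 0.468 -0.117  0.044]
stop 0.56 [315. 238.] 192 [ 0.56  -0.109  0.066] [ 0.547 -0.121  0.003] [ 0.571 -0.093  0.102]
plunger 0.5 [318. 238.] 34 [ 0.617 -0.101  0.067] [ 0.545 -0.114  0.06 ] [ 0.627 -0.087  0.071]
short_tube 0.71 [236. 225.] 242 [0.433 0.134 0.029] [0.42  0.109 0.001] [0.454 0.169 0.035]
angle_iron 0.76 [372. 264.] 214 [ 0.623 -0.266  0.008] [ 0.586 -0.289 -0.   ] [ 0.663 -0.241  0.031]
gauge_block 0.86 [257. 204.] 320 [0.549 0.145 
[... 736 characters left out ...]
7 0.031] [0.424 0.111 0.026] [0.45  0.164 0.035]
plunger 0.5 [326. 172.] 47 [ 0.619 -0.099  0.068] [ 0.547 -0.113  0.056] [ 0.626 -0.088  0.072]
short_tube 0.81 [235. 244.] 260 [0.437 0.137 0.031] [0.422 0.109 0.006] [0.452 0.166 0.035]
angle_iron 0.83 [384. 168.] 328 [ 0.627 -0.265  0.005] [ 0.591 -0.285  0.001] [ 0.657 -0.244  0.032]
gauge_block 0.9 [233. 199.] 484 [0.555 0.148 0.026] [0.531 0.114 0.019] [0.58  0.183 0.03 ]
mug 0.55 [125. 228.] 1224 [0.492 0.423 0.043] [0.452 0.37  0.003] [0.528 0.468 0.092]
mug 0.38 [326. 174.] 73 [ 0.618 -0.1    0.066] [ 0.545 -0.115  0.038] [ 0.629 -0.086  0.072]
0.9 [-0.31749275 -0.09973968 -0.650418  ] [-3.14159050e+00 -2.97766354e-05  2.77375500e+00]
```

```bash
python3 - <<'E'
import cv2
a=cv2.imread('pics/top0.png')[120:300,200:460];cv2.imwrite('pics/topc.png',cv2.resize(a,None,fx=3,fy=3,interpolation=cv2.INTER_CUBIC))
a=cv2.imread('pics/scene0.png')[150:370,200:430];cv2.imwrite('pics/scenec.png',cv2.resize(a,None,fx=2.7,fy=2.7,interpolation=cv2.INTER_CUBIC))
E
```

```text
(no output)
```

View pics/topc.png

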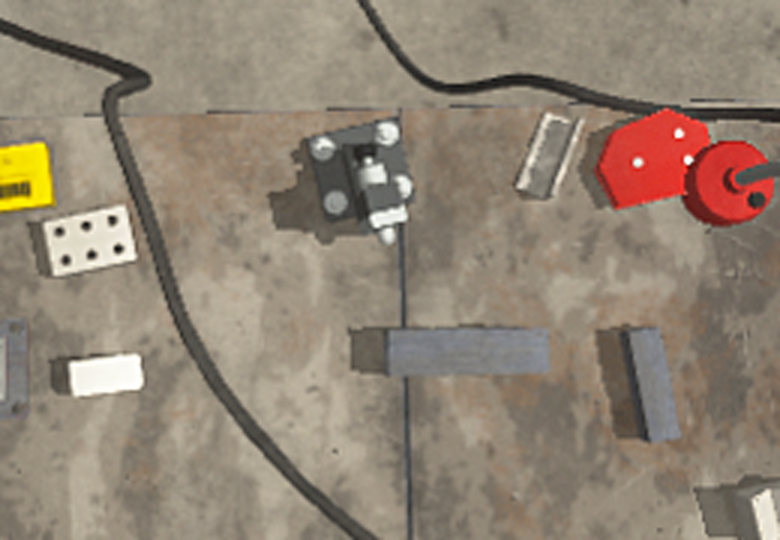

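View pics/scenec.png

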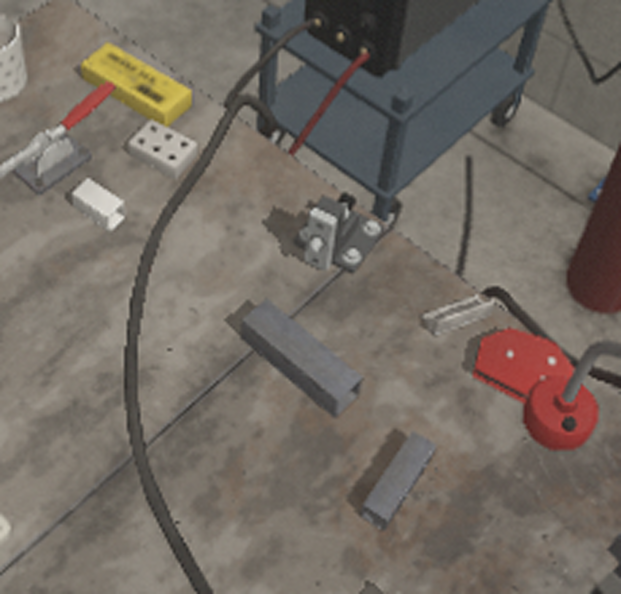

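View pics/top0.png

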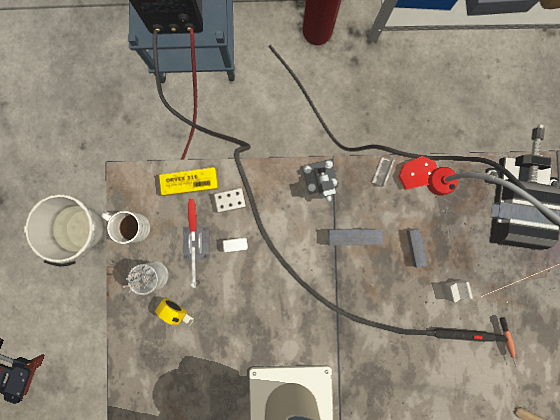

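Two grey tubes appear: top pixel (356,238), about 137 mm long and 40 mm high, and (417,247), about 92 mm long and 30 mm high. The first fits 40 x 40 x 140. The crop confirms it is the longer and thicker one, lying right below the jig at (322,181). Next I'll fit the precise poses.

```bash
python3 - <<'E'
from h import *
def fit(cam,box,zr):
    d=np.load(cam+'0.npy');vs,us=np.mgrid[0:420,0:560];P,dd=world(cam,d,us.ravel(),vs.ravel())
    (x0,x1),(y0,y1)=box
    m=(dd>0)&(P[:,0]>x0)&(P[:,0]<x1)&(P[:,1]>y0)&(P[:,1]<y1)&(P[:,2]>zr[0])&(P[:,2]<zr[1])
    Q=P[m]; r=cv2.minAreaRect(Q[:,:2].astype(np.float32)*1000); c=np.cov(Q[:,:2].T);w,v=np.linalg.eigh(c)
    print(cam,zr,len(Q),'mean',Q.mean(0).round(4),'rect',np.round(r[0],1),np.round(r[1],1),round(r[2],1),'pca',np.degrees(np.arctan2(v[1],v[0])).round(1),np.sqrt(12*w).round(4))
    return Q
for cam in('top','scene'):
    fit(cam,((.40,.5),(-.28,-.08)),(.034,.048))
    Q=fit(cam,((.50,.7),(-.2,0)),(.092,.11))
    fit(cam,((.50,.7),(-.17,-.03)),(.006,.013))
    fit(cam,((.50,.7),(-.17,-.03)),(.05,.08))
    fit(cam,((.50,.56),(-.17,-.03)),(.05,.075))
E
```

```text
top (0.034, 0.048) 804 mean [ 0.4495 -0.1795  0.0404] rect [ 449.6 -180.3] [138.1  40. ] 89.7 pca [179.3  89.3] [0.0401 0.1396]
top (0.092, 0.11) 171 mean [ 0.5738 -0.1039  0.0999] rect [ 574.1 -104.1] [34.1 30.3] 11.7 pca [ -71.4 -161.4] [0.0309 0.0346]
top (0.006, 0.013) 448 mean [ 0.6206 -0.0918  0.0101] rect [586.9 -89.1] [168.  107.5] 1.3 pca [-148.3  121.7] [0.082  0.0996]
top (0.05, 0.08) 158 mean [ 0.5931 -0.0979  0.0675] rect [586.3 -99.7] [87.6 26. ] 9.7 pca [ -80.4 -170.4] [0.024  0.0947]
top (0.05, 0.075) 37 mean [ 0.5521 -0.1072  0.0648] rect [ 551.8 -104.5] [25.7 15.4] 88.7 pca [162.1  72.1] [0.0143 0.0238]
scene (0.034, 0.048) 621 mean [ 0.4491 -0.182   0.04  ] rect [ 450.5 -179.6] [142.1  42.3] 89.8 pca [179.9  89.9] [0.0425 0.1416]
scene (0.092, 0.11) 104 mean [ 0.5726 -0.105   0.0999] rect [ 573.8 -103.8] [35.9 30.1] 13.9 pca [ -78.6 -168.6] [0.0311 0.036 ]
scene (0.006, 0.013) 173 mean [ 0.6129 -0.1128  0.0102] rect [587.3 -95.1] [125.4 172.9] 87.0 pca [-107.4  162.6] [0.0798 0.111 ]
scene (0.05, 0.08) 114 mean [ 0.5792 -0.1062  0.0661] rect [ 587.5 -102.7] [88.4 28.7] 9.0 pca [ -78.7 -168.7] [0.0288 0.1013]
scene (0.05, 0.075) 39 mean [ 0.5541 -0.1061  0.0653] rect [ 551.7 -104.7] [23.7 15.6] 88.5 pca [167.1  77.1] [0.0157 0.0243]
```

```bash
python3 - <<'E'
import cv2
a=cv2.imread('pics/top0.png')[150:210,290:350];cv2.imwrite('pics/jigt.png',cv2.resize(a,None,fx=9,fy=9,interpolation=cv2.INTER_CUBIC))
a=cv2.imread('pics/scene0.png')[210:265,295:350];cv2.imwrite('pics/jigs.png',cv2.resize(a,None,fx=9,fy=9,interpolation=cv2.INTER_CUBIC))
E
```

```text
(no output)
```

View pics/jigt.png

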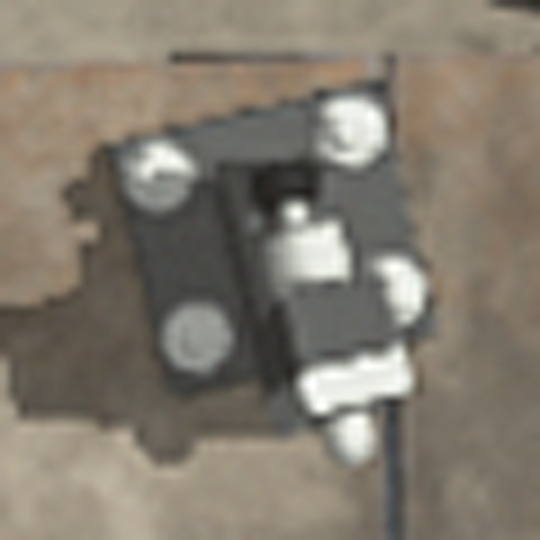

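View pics/jigs.png

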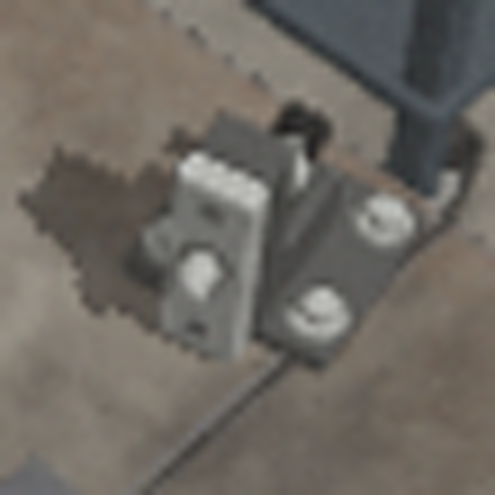

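```bash
python3 - <<'E'
from h import *
for cam in('top','scene'):
    d=np.load(cam+'0.npy');vs,us=np.mgrid[0:420:.25,0:560:.25];
    P,dd=world(cam,d,us.ravel(),vs.ravel())
    b=(dd>0)&(P[:,0]>.52)&(P[:,0]<.69)&(P[:,1]>-.17)&(P[:,1]<-.02)
    for nm,z in(('all>6mm',(.006,.2)),('plate',(.006,.014)),('coltop',(.094,.106))):
        Q=P[b&(P[:,2]>z[0])&(P[:,2]<z[1])]
        g=np.zeros((300,340),np.uint8)
        ij=((Q[:,:2]-[.52,-.17])*2000).astype(int);g[ij[:,1].clip(0,299),ij[:,0].clip(0,339)]=255
        g=cv2.morphologyEx(g,cv2.MORPH_CLOSE,np.ones((9,9)))
        n,l,s,c=cv2.connectedComponentsWithStats(g);k=1+np.argmax(s[1:,4])
        pts=np.argwhere(l==k)[:,::-1].astype(np.float32)/2+np.float32([520,-170])
        print(cam,nm,s[k,4]/4,[np.round(x,1) for x in cv2.minAreaRect(pts)])
        cv2.imwrite(f'pics/g_{cam}_{nm[:3]}.png',g)
    # front face normal (scene)
    if 1:
        Q=P[b&(P[:,2]>.02)&(P[:,2]<.092)&(P[:,0]<.585)]
        best=None;rng=np.random.default_rng(0)
        for _ in range(2000):
            s=Q[rng.integers(len(Q),size=3)];nn=np.cross(s[1]-s[0],s[2]-s[0]);L=np.linalg.norm(nn)
            if L<1e-5: continue
            nn/=L
            if abs(nn[2])>.3 or abs(nn[0])<.7: continue
            k=(abs((Q-s[0])@nn)<.0015).sum()
            if best is None or k>best[0]: best=(k,nn,s[0])
        if best:
            I=Q[abs((Q-best[2])@best[1])<.0015];c=I.mean(0);n_=np.linalg.svd(I-c,full_matrices=False)[2][2]
            n_*=np.sign(n_[0]);print('face',len(I),c.round(4),n_.round(3),'yaw',np.degrees(np.arctan2(n_[1],n_[0])).round(2))
E
```

```text
top all>6mm 6770.75 [array([ 598.1, -100.4]), array([116.5,  87.1]), np.float64(12.3)]
top plate 3765.0 [array([614.8, -96.8]), array([82.4, 87.1]), np.float64(12.3)]
top coltop 1037.75 [array([ 573.1, -105.4]), array([36.2, 32.5]), np.float64(12.5)]
face 312 [ 0.556  -0.0989  0.0601] [ 0.692 -0.715 -0.103] yaw -45.93
scene all>6mm 3812.75 [array([ 599.9, -113.6]), array([119.5,  58.9]), np.float64(10.1)]
scene plate 1813.5 [array([ 621.8, -123.7]), array([83.6, 37.3]), np.float64(17.1)]
scene coltop 1026.75 [array([ 573.9, -105.5]), array([38.5, 33.1]), np.float64(13.0)]
face 1157 [ 0.5591 -0.1085  0.0572] [0.978 0.21  0.007] yaw 12.11
```

```bash
python3 - <<'E'
from scipy.spatial.transform import Rotation as Ro
import numpy as np
def wr(R,q1,th):
    W=(Ro.from_euler('z',q1)*Ro.from_euler('y',th)).as_matrix().T@R
    q4=np.arctan2(W[1,2],W[0,2]);q5=np.arccos(W[2,2]);q6=np.arctan2(W[2,1],-W[2,0])-np.pi/2
    f=lambda a:(a+np.pi)%(2*np.pi)-np.pi
    if q4<-1.31:q4+=2*np.pi
    return np.round([q4,q5,f(q6)],2)
def R(z,y): 
    z=np.array(z)/np.linalg.norm(z);y=np.array(y);return np.stack([np.cross(y,z),y,z],1)
u=np.array([.977,.213,0]);v=np.array([-.213,.977,0]);k=np.array([0,0,1.])
for b in(0,30,45):
  a=np.radians(b)
  for s in(1,-1):       # tool leans toward s*y
    zi=np.array([0,s*np.sin(a),-np.cos(a)])
    xi=np.cross; 
    for js in(1,-1):
      # final rotation: tube down end = s*y ; final tube dir down; tool z = cos(a) u - sin(a) k
      zf=np.cos(a)*u-np.sin(a)*k
      # initial: lateral axis = cross(zi, downdir)
      for th in(1.9,2.2,2.5):
        dn=np.array([0,s,0.]); lat=np.cross(zi,dn);lat/=np.linalg.norm(lat)
        latf=np.cross(zf,-k);latf/=np.linalg.norm(latf)
        print(b,s,js,th,'init',wr(R(zi,js*lat),-.38,th),'final',wr(R(zf,js*latf),-.35,th))
E
```

```text
0 1 1 1.9 init [-0.    1.24 -0.38] final [2.04 0.64 2.57]
0 1 1 2.2 init [ 0.    0.94 -0.38] final [2.32 0.82 2.2 ]
0 1 1 2.5 init [ 0.    0.64 -0.38] final [2.47 1.04 1.95]
0 1 -1 1.9 init [-0.    1.24  2.76] final [ 2.04  0.64 -0.57]
0 1 -1 2.2 init [0.   0.94 2.76] final [ 2.32  0.82 -0.94]
0 1 -1 2.5 init [0.   0.64 2.76] final [ 2.47  1.04 -1.19]
0 -1 1 1.9 init [-0.    1.24  2.76] final [2.04 0.64 2.57]
0 -1 1 2.2 init [0.   0.94 2.76] final [2.32 0.82 2.2 ]
0 -1 1 2.5 init [0.   0.64 2.76] final [2.47 1.04 1.95]
0 -1 -1 1.9 init [-0.    1.24 -0.38] final [ 2.04  0.64 -0.57]
0 -1 -1 2.2 init [ 0.    0.94 -0.38] final [ 2.32  0.82 -0.94]
0 -1 -1 2.5 init [ 0.    0.64 -0.38] final [ 2.47  1.04 -1.19]
30 1 1 1.9 init [ 0.49  1.47 -0.49] final [ 1.1   0.55 -2.91]
30 1 1 2.2 init [ 0.52  1.2  -0.64] final [1.63 0.48 2.77]
30 1 1 2.5 init [ 0.61  0.95 -0.82] final [2.13 0.58 2.2 ]
30 1 -1 1.9 init [0.49 1.47 2.65] final [1.1  0.55 0.23]
30 1 -1 2.2 init [0.52 1.2  2.51] final [ 1.63  0.48 -0.37]
30 1 -1 2.5 init [0.61 0.95 2.32] final [ 2.13  0.58 -0.94]
30 -1 1 1.9 init [-0.55  1.1 
[... 371 characters left out ...]
 -0.5 ] final [ 0.67  0.65 -2.55]
45 1 1 2.2 init [ 0.74  1.37 -0.7 ] final [ 1.04  0.45 -2.99]
45 1 1 2.5 init [ 0.8   1.15 -0.92] final [1.72 0.39 2.56]
45 1 -1 1.9 init [0.72 1.59 2.64] final [0.67 0.65 0.59]
45 1 -1 2.2 init [0.74 1.37 2.44] final [1.04 0.45 0.15]
45 1 -1 2.5 init [0.8  1.15 2.23] final [ 1.72  0.39 -0.58]
45 -1 1 1.9 init [-0.84  1.07  3.12] final [ 0.67  0.65 -2.55]
45 -1 1 2.2 init [-1.    0.89 -2.88] final [ 1.04  0.45 -2.99]
45 -1 1 2.5 init [-1.26  0.76 -2.51] final [1.72 0.39 2.56]
45 -1 -1 1.9 init [-0.84  1.07 -0.02] final [0.67 0.65 0.59]
45 -1 -1 2.2 init [-1.    0.89  0.27] final [1.04 0.45 0.15]
45 -1 -1 2.5 init [-1.26  0.76  0.64] final [ 1.72  0.39 -0.58]
```

carry_out(steps=[[0, 0, -0.008, 0, 0, 0.12, 0.085], [0, 0, -0.008, 0, 0, 0.12, 0.085], [0, 0, -0.008, 0, 0, 0.12, 0.085], [0, 0, -0.008, 0, 0, 0.12, 0.085], [0, 0, -0.008, 0, 0, 0.12, 0.085], [0, 0, -0.008, 0, 0, 0.12, 0.085], [0, 0, -0.008, 0, 0, 0.12, 0.085], [0, 0, -0.008, 0, 0, 0.12, 0.085], [0, 0, -0.008, 0, 0, 0.12, 0.085], [0, 0, -0.008, 0, 0, 0.123, 0.085]])

```text
time: 1.73
ee_pos: [0.2246, 0.5831, 0.3031]
tcp_rot: [-3.142, 0.0, 1.565]
contact_force: [-1.6, -0.6, 0.7]
gripper_width: 0.966
```

carry_out(steps=[[-0.03, 0.022, 0, 0, 0, 0, 0.085], [-0.03, 0.022, 0, 0, 0, 0, 0.085], [-0.03, 0.022, 0, 0, 0, 0, 0.085], [-0.03, 0.022, 0, 0, 0, 0, 0.085], [-0.03, 0.022, 0, 0, 0, 0, 0.085], [-0.03, 0.022, 0, 0, 0, 0, 0.085], [-0.03, 0.022, 0, 0, 0, 0, 0.085], [-0.03, 0.022, 0, 0, 0, 0, 0.085], [-0.03, 0.022, 0, 0, 0, 0, 0.085], [-0.03, 0.022, 0, 0, 0, 0, 0.085], [-0.03, 0.005, 0, 0, 0, 0, 0.085], [-0.03, 0, 0, 0, 0, 0, 0.085]])

```text
time: 2.73
ee_pos: [0.4511, 0.2216, 0.3027]
tcp_rot: [3.141, -0.0, 1.57]
contact_force: [0.8, -1.4, 0.6]
gripper_width: 0.971
```

carry_out(steps=[[-0.035, 0, 0, 0, 0, 0, 0.085], [-0.035, 0, 0, 0, 0, 0, 0.085], [-0.035, 0, 0, 0, 0, 0, 0.085], [-0.035, 0, 0, 0, 0, 0, 0.085], [-0.035, 0, 0, 0, 0, 0, 0.085], [-0.035, 0, 0, 0, 0, 0, 0.085], [-0.035, 0, 0, 0, 0, 0, 0.085], [-0.035, 0, 0, 0, 0, 0, 0.085], [-0.035, 0, 0, 0, 0, 0, 0.085], [-0.035, 0, 0, 0, 0, 0, 0.085], [-0.03, 0, 0, 0, 0, 0, 0.085], [0, 0, 0, 0, 0, 0, 0.085]])

```text
time: 3.73
ee_pos: [0.4498, -0.161, 0.3029]
tcp_rot: [3.141, 0.002, 1.567]
contact_force: [0.4, 0.0, 1.7]
gripper_width: 0.968
```

carry_out(steps=[[-0.005, 0, 0.03, 0, -0.0873, 0, 0.085], [-0.005, 0, 0.03, 0, -0.0873, 0, 0.085], [-0.005, 0, 0.03, 0, -0.0873, 0, 0.085], [0, 0, 0, 0, 0, 0, 0.085], [0, 0, 0, 0, 0, 0, 0.085]])

```text
time: 4.15
ee_pos: [0.4488, -0.178, 0.2137]
tcp_rot: [-3.138, 0.259, 1.574]
contact_force: [1.1, -0.2, -0.0]
gripper_width: 0.967
```

```bash
python3 - <<'E'
from h import *
o=observe();print(o)
for n in('scene','top'):
    im,d=get_image(n);save(n+'1.png',im)
a=cv2.imread('pics/scene1.png');cv2.imwrite('pics/both1.png',np.hstack([a[100:400,200:500],cv2.imread('pics/top1.png')[60:360,230:530]]))
E
```

```text
{'time': 4.15, 'q': array([-0.24199758,  0.20807549,  1.9986369 , -0.3236185 ,  0.90089481,
       -0.04664442]), 'qd': array([-0.01947012, -0.03644199, -0.05949825,  0.02296824,  0.0116847 ,
       -0.02264371]), 'effort': array([  0.45167075, -35.70628166, -22.06789255,  -1.11340664,
        -0.19889181,   0.43742792]), 'ee_pos': array([ 0.44882954, -0.17803253,  0.21368544]), 'tcp_rot': array([-3.13756907,  0.25881618,  1.57368085]), 'contact_force': array([ 1.07898625, -0.1752952 , -0.02986295]), 'wrist_torque': array([0.0311549 , 0.06869941, 0.03259771]), 'gripper_width': 0.9667323344519438}
```

View pics/both1.png

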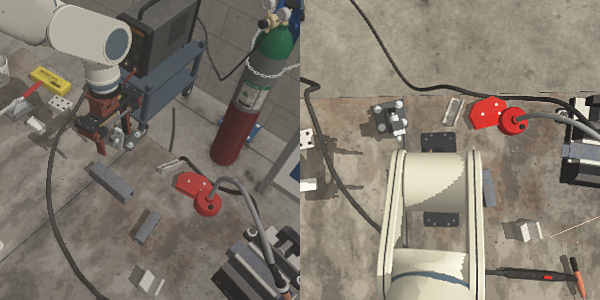

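carry_out(steps=[[0.0105, 0.001, 0.035, 0, 0, 0, 0.085], [0.0105, 0, 0.035, 0, 0, 0, 0.085], [0.0105, 0, 0.035, 0, 0, 0, 0.085], [0.01, 0, 0.035, 0, 0, 0, 0.085], [0, 0, 0.025, 0, 0, 0, 0.085], [0, 0, 0.02, 0, 0, 0, 0.085], [0, 0, 0.01, 0, 0, 0, 0.085], [0, 0, 0.005, 0, 0, 0, 0.085], [0, 0, 0, 0, 0, 0, 0.085], [0, 0, 0, 0, 0, 0, 0.085]])

```text
time: 5.08
ee_pos: [0.4518, -0.1918, 0.0119]
tcp_rot: [3.139, 0.263, 1.569]
contact_force: [0.1, 0.3, 0.4]
gripper_width: 0.97
```

carry_out(steps=[[0, 0, 0.004, 0, 0, 0, 0.085], [0, 0, 0, 0, 0, 0, 0.02], [0, 0, 0, 0, 0, 0, 0.02], [0, 0, 0, 0, 0, 0, 0.02], [0, 0, 0, 0, 0, 0, 0.02], [0, 0, 0, 0, 0, 0, 0.02], [0, 0, 0, 0, 0, 0, 0.02], [0, 0, 0, 0, 0, 0, 0.02], [0, 0, 0, 0, 0, 0, 0.02], [0, 0, 0, 0, 0, 0, 0.02]], newtons=55)

```text
time: 5.92
ee_pos: [0.4507, -0.1922, 0.0068]
tcp_rot: [-3.142, 0.262, 1.571]
contact_force: [0.3, -0.2, 0.6]
gripper_width: 0.453
```

```bash
cat > plan.py <<'E'
from h import *
from scipy.spatial.transform import Rotation as Ro, Slerp
b=.262;th=.215
U=np.array([np.cos(th),np.sin(th),0]);V=np.array([-np.sin(th),np.cos(th),0]);Kz=np.array([0,0,1.])
OFF=np.array([.0084,0,-.0159])
def RF(th=th,b=b):
    return Ro.from_matrix(np.stack([np.cos(b)*Kz+np.sin(b)*U,-V,np.cos(b)*U-np.sin(b)*Kz],1))
def tcp(cu,cv,cz,R): return cu*U+cv*V+cz*Kz-R.apply(OFF)
def cur():
    o=observe();return np.array(o['ee_pos']),Ro.from_euler('xyz',o['tcp_rot'])
E
python3 - <<'E'
from plan import *
p,R=cur();c=p+R.apply(OFF);print('c',c)
Rf=RF();rv=(R.inv()*Rf).as_rotvec();print('rotvec',rv,np.linalg.norm(rv))
c1=c+[0,0,.2]
c2=.43*U-.225*V+.22*Kz
n=int(np.ceil(np.linalg.norm(rv)/.11));print(n)
pr=None;P=p+[0,0,.2];Rc=R
for i in range(1,n+1):
    Rn=R*Ro.from_rotvec(rv*i/n);cc=c1+(c2-c1)*i/n;pn=cc-Rn.apply(OFF)
    print(np.round(Rc.inv().apply(pn-P),4),np.round(rv/n,4));P=pn;Rc=Rn
print(P)
E
```

```text
c [ 0.45070314 -0.18000168  0.01996625]
rotvec [-0.74190506  1.30314585  1.28544308] 1.9750888912267912
18
[ 0.004   0.0011 -0.0002] [-0.0412  0.0724  0.0714]
[0.0041 0.0009 0.0001] [-0.0412  0.0724  0.0714]
[0.0041 0.0007 0.0003] [-0.0412  0.0724  0.0714]
[0.0042 0.0005 0.0005] [-0.0412  0.0724  0.0714]
[0.0042 0.0003 0.0008] [-0.0412  0.0724  0.0714]
[0.0042 0.     0.001 ] [-0.0412  0.0724  0.0714]
[ 0.0041 -0.0002  0.0012] [-0.0412  0.0724  0.0714]
[ 0.004  -0.0004  0.0014] [-0.0412  0.0724  0.0714]
[ 0.0039 -0.0007  0.0016] [-0.0412  0.0724  0.0714]
[ 0.0038 -0.0009  0.0017] [-0.0412  0.0724  0.0714]
[ 0.0036 -0.0011  0.0019] [-0.0412  0.0724  0.0714]
[ 0.0034 -0.0014  0.002 ] [-0.0412  0.0724  0.0714]
[ 0.0032 -0.0016  0.0021] [-0.0412  0.0724  0.0714]
[ 0.003  -0.0018  0.0021] [-0.0412  0.0724  0.0714]
[ 0.0027 -0.002   0.0022] [-0.0412  0.0724  0.0714]
[ 0.0024 -0.0021  0.0022] [-0.0412  0.0724  0.0714]
[ 0.0022 -0.0023  0.0022] [-0.0412  0.0724  0.0714]
[ 0.0019 -0.0024  0.0021] [-0.0412  0.0724  0.0714]
[ 0.48098122 -0.12526802  0.20776836]
```

carry_out(steps=[[-0.0026, 0, -0.0097, 0, 0, 0, 0.02], [-0.0052, 0, -0.0193, 0, 0, 0, 0.02], [-0.0065, 0, -0.0242, 0, 0, 0, 0.02], [-0.0065, 0, -0.0242, 0, 0, 0, 0.02], [-0.0065, 0, -0.0242, 0, 0, 0, 0.02], [-0.0065, 0, -0.0242, 0, 0, 0, 0.02], [-0.0065, 0, -0.0242, 0, 0, 0, 0.02], [-0.0065, 0, -0.0242, 0, 0, 0, 0.02], [-0.0052, 0, -0.0193, 0, 0, 0, 0.02]])

```text
time: 6.67
ee_pos: [0.4501, -0.1921, 0.2082]
tcp_rot: [-3.141, 0.261, 1.571]
contact_force: [0.7, 0.1, -5.4]
gripper_width: 0.45
```

carry_out(steps=[[0.004, 0.001, 0, -0.0412, 0.0724, 0.0714, 0.02], [0.004, 0.001, 0, -0.0412, 0.0724, 0.0714, 0.02], [0.004, 0.001, 0, -0.0412, 0.0724, 0.0714, 0.02], [0.004, 0, 0.001, -0.0412, 0.0724, 0.0714, 0.02], [0.004, 0, 0.001, -0.0412, 0.0724, 0.0714, 0.02], [0.004, 0, 0.001, -0.0412, 0.0724, 0.0714, 0.02], [0.004, 0, 0.001, -0.0412, 0.0724, 0.0714, 0.02], [0.004, 0, 0.001, -0.0412, 0.0724, 0.0714, 0.02], [0.004, -0.001, 0.002, -0.0412, 0.0724, 0.0714, 0.02]])

```text
time: 7.42
ee_pos: [0.4631, -0.1579, 0.2025]
tcp_rot: [2.809, -0.503, 1.054]
contact_force: [-0.2, 0.5, -5.4]
gripper_width: 0.456
```

```bash
python3 -c "
from h import *
o=observe();print(o['q'],o['qd'])"
```

```text
[-0.67734499  0.19058402  2.19629462  0.91557207  0.68477412 -0.783953  ] [-0.48126872  0.16437748  0.39091797  1.97447335  0.11202567 -1.33591044]
```

carry_out(steps=[[0.004, -0.001, 0.002, -0.0412, 0.0724, 0.0714, 0.02], [0.004, -0.001, 0.002, -0.0412, 0.0724, 0.0714, 0.02], [0.003, -0.001, 0.002, -0.0412, 0.0724, 0.0714, 0.02], [0.003, -0.002, 0.002, -0.0412, 0.0724, 0.0714, 0.02], [0.003, -0.002, 0.002, -0.0412, 0.0724, 0.0714, 0.02], [0, 0, 0, 0, 0, 0, 0.02]])

```text
time: 7.92
ee_pos: [0.4705, -0.1375, 0.2013]
tcp_rot: [2.812, -0.963, 0.753]
contact_force: [-0.9, 1.3, -5.8]
gripper_width: 0.454
```

```bash
python3 -c "
from h import *
o=observe();print(o['q'],o['qd'])"
```

```text
[-0.82781154  0.34692934  2.36786948  1.65311245  0.89896134 -1.27978438] [ 0.02660008 -0.04924244 -0.06557094 -0.21475346 -0.09125676  0.14939209]
```

carry_out(steps=[[0.003, -0.002, 0.012, -0.0412, 0.0724, 0.0714, 0.02], [0.002, -0.002, 0.012, -0.0412, 0.0724, 0.0714, 0.02], [0.002, -0.002, 0.008, -0.0412, 0.0724, 0.0714, 0.02], [0.002, -0.002, 0.004, -0.0412, 0.0724, 0.0714, 0.02], [0, 0, 0, 0, 0, 0, 0.02], [0, 0, 0, 0, 0, 0, 0.02]])

```text
time: 8.42
ee_pos: [0.5033, -0.1174, 0.1922]
tcp_rot: [-3.131, -1.303, 0.211]
contact_force: [0.9, 0.2, -6.4]
gripper_width: 0.452
```

```bash
python3 - <<'E'
from plan import *
o=observe();print(o['q'],o['qd'])
p,R=cur();c=p+R.apply(OFF);print(c@U,c@V,c[2],(R.inv()*RF()).as_rotvec())
for n in('scene','top'):
    im,d=get_image(n);save(n+'2.png',im)
a=cv2.imread('pics/scene2.png');cv2.imwrite('pics/both2.png',np.hstack([a[50:400,200:550],cv2.imread('pics/top2.png')[60:410,180:530]]))
E
```

```text
[-0.75472602  0.64736136  2.45784396  2.15683231  1.28266468 -1.53648427] [-0.01287974 -0.0666264  -0.01612721 -0.00312378 -0.00464884 -0.0037013 ]
0.4535269960024271 -0.2222153227467356 0.20452544002990905 [-0.00617432  0.00588372 -0.00119941]
```

View pics/both2.png

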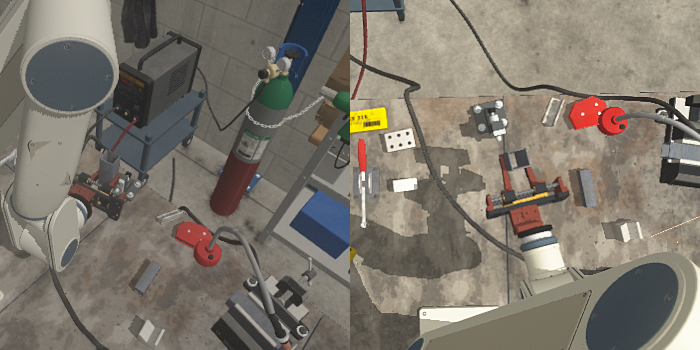

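carry_out(steps=[[-0.01, 0, 0.0026, -0.006, 0.006, 0, 0.02], [-0.0193, 0.001, 0.0052, 0, 0, 0, 0.02], [-0.0193, 0.001, 0.0052, 0, 0, 0, 0.02], [-0.0193, 0.001, 0.0052, 0, 0, 0, 0.02], [-0.0193, 0, 0.0052, 0, 0, 0, 0.02], [-0.0193, 0, 0.0052, 0, 0, 0, 0.02], [-0.009, 0, 0.0025, 0, 0, 0, 0.02], [0, 0, 0, 0, 0, 0, 0.02], [0, 0, 0, 0, 0, 0, 0.02], [0, 0, 0, 0, 0, 0, 0.02]])

```text
time: 9.35
ee_pos: [0.5056, -0.1225, 0.0764]
tcp_rot: [3.126, -1.316, 0.225]
contact_force: [0.4, 0.0, -4.8]
gripper_width: 0.455
```

```bash
cat > meas.py <<'E'
from plan import *
def meas(tag):
    o=observe();print('q',o['q'].round(3),'F',np.round(o['contact_force'],1),'T',np.round(o['wrist_torque'],2))
    p,R=cur();c=p+R.apply(OFF);print('tcp-based u,v,z',(c@U).round(4),(c@V).round(4),c[2].round(4),'rot err',(R.inv()*RF()).as_rotvec().round(4))
    for cam in('top','scene'):
        im,d=get_image(cam);save(f'{cam}{tag}.png',im)
        vs,us=np.mgrid[0:420:.25,0:560:.25];P,dd=world(cam,d,us.ravel(),vs.ravel())
        uu,vv=P@U,P@V
        b=(dd>0)&(abs(uu-c@U)<.045)&(abs(vv-c@V)<.035)
        zt=c[2]+.07
        Q=P[b&(abs(P[:,2]-zt)<.008)];q=np.stack([Q@U,Q@V],1)
        if len(Q)>30:
            print(cam,'top n',len(Q),'u',np.percentile(q[:,0],[1,50,99]).round(4),'v',np.percentile(q[:,1],[1,50,99]).round(4),'z',np.median(Q[:,2]).round(4), cv2.minAreaRect((Q[:,:2]*1000).astype(np.float32)))
E
python3 - <<'E'
from meas import *
meas('3')
a=cv2.imread('pics/scene3.png');b_=cv2.imread('pics/top3.png')
f=lambda x:cv2.resize(x,(400,400),interpolation=cv2.INTER_CUBIC)
cv2.imwrite('pics/both3.png',np.hstack([f(a[180:310,250:380]),f(b_[140:270,270:400])]))
E
```

```text
q [-0.758  1.03   2.376  2.213  1.471 -1.793] F [ 0.4  0.  -4.8] T [-0.26  1.31 -0.  ]
tcp-based u,v,z 0.4545 -0.2275 0.0885 rot err [ 0.0058 -0.0076  0.0026]
top top n 1648 u [0.4319 0.4507 0.4725] v [-0.2487 -0.2277 -0.2072] z 0.158 ((490.3623962402344, -126.35469055175781), (41.553524017333984, 42.84868621826172), 12.541504859924316)
```

View pics/both3.png

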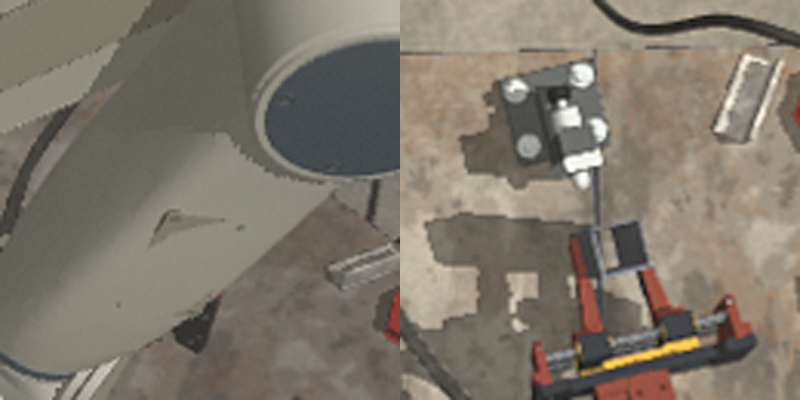

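carry_out(steps=[[-0.0039, -0.001, 0.001, 0.006, -0.008, 0.003, 0.02], [-0.0039, -0.001, 0.001, 0, 0, 0, 0.02], [-0.0039, 0, 0.001, 0, 0, 0, 0.02], [-0.0025, 0, 0.0007, 0, 0, 0, 0.02], [0, 0, 0, 0, 0, 0, 0.02], [0, 0, 0, 0, 0, 0, 0.02]])

```text
time: 9.95
ee_pos: [0.5043, -0.1198, 0.0597]
tcp_rot: [-3.128, -1.306, 0.201]
contact_force: [-0.3, 0.2, -4.7]
gripper_width: 0.454
```

carry_out(steps=[[-0.001, 0, 0.0003, 0, 0, 0, 0.02], [0, 0, 0, 0, 0, 0, 0.02], [-0.001, 0, 0.0003, 0, 0, 0, 0.02], [0, 0, 0, 0, 0, 0, 0.02]])

```text
time: 10.28
ee_pos: [0.5044, -0.1198, 0.0585]
tcp_rot: [-3.13, -1.308, 0.203]
contact_force: [-2.1, 0.8, -1.8]
gripper_width: 0.45
```

```bash
python3 - <<'E'
from meas import *
meas('4')
E
```

```text
q [-0.756  1.074  2.361  2.214  1.48  -1.81 ] F [-2.1  0.8 -1.8] T [-0.26  0.79 -0.  ]
tcp-based u,v,z 0.4541 -0.2247 0.0708 rot err [-0.0002  0.0009 -0.0031]
top top n 1572 u [0.4319 0.4515 0.4726] v [-0.2461 -0.2257 -0.205 ] z 0.1402 ((489.9518737792969, -124.01274108886719), (41.820762634277344, 42.722755432128906), 12.426922798156738)
```

carry_out(steps=[[0, 0, 0, 0, 0, 0, 0.02], [0, 0, 0, 0, 0, 0, 0.02], [0, 0, 0, 0, 0, 0, 0.02], [0.0012, -0.0005, 0.0036, 0, 0, 0, 0.02], [0.0016, 0, 0.0058, 0, 0, 0, 0.02], [0.0016, 0, 0.0058, 0, 0, 0, 0.02], [0.0016, 0, 0.0058, 0, 0, 0, 0.02], [0.0016, 0, 0.0058, 0, 0, 0, 0.02], [0, 0, 0, 0, 0, 0, 0.02], [0, 0, 0, 0, 0, 0, 0.02]], newtons=60)

```text
time: 11.22
ee_pos: [0.5323, -0.1133, 0.0585]
tcp_rot: [-3.135, -1.308, 0.21]
contact_force: [2.4, 1.2, -1.5]
gripper_width: 0.454
```

```bash
python3 - <<'E'
from meas import *
meas('5')
b_=cv2.imread('pics/top5.png')
cv2.imwrite('pics/t5.png',cv2.resize(b_[150:250,280:380],(600,600),interpolation=cv2.INTER_CUBIC))
E
```

```text
q [-0.676  1.052  2.33   2.284  1.462 -1.756] F [ 2.4  1.2 -1.5] T [-0.06  0.42  0.06]
tcp-based u,v,z 0.4827 -0.2243 0.0707 rot err [-0.0013  0.0011 -0.0014]
top top n 1440 u [0.4605 0.4818 0.5012] v [-0.2456 -0.2253 -0.2044] z 0.1402 ((517.951171875, -117.36002349853516), (41.923545837402344, 42.51656723022461), 12.542719841003418)
```

View pics/t5.png

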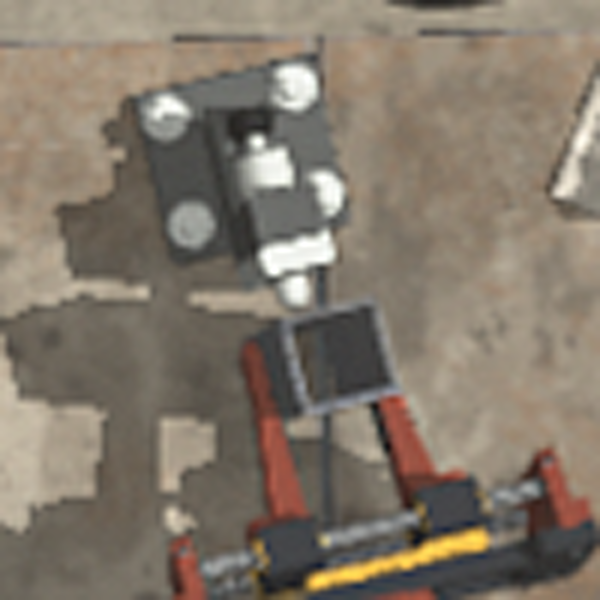

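carry_out(steps=[[0.0005, 0, 0.0019, 0, 0, 0, 0.02], [0.0005, 0, 0.0019, 0, 0, 0, 0.02], [0.0005, 0, 0.0019, 0, 0, 0, 0.02], [0.0005, 0, 0.0019, 0, 0, 0, 0.02], [0, 0, 0, 0, 0, 0, 0.02]])

```text
time: 11.73
ee_pos: [0.5387, -0.1119, 0.0585]
tcp_rot: [-3.127, -1.306, 0.199]
contact_force: [-5.1, -1.2, 3.2]
gripper_width: 0.454
```

carry_out(steps=[[0.0005, 0, 0.0019, 0, 0, 0, 0.02], [0.0005, 0, 0.0019, 0, 0, 0, 0.02], [0, 0, 0, 0, 0, 0, 0.02]])

```text
time: 11.98
ee_pos: [0.5422, -0.1111, 0.0585]
tcp_rot: [-3.124, -1.306, 0.196]
contact_force: [-10.3, -2.7, 3.7]
gripper_width: 0.449
```

carry_out(steps=[[0.0005, 0, 0.0019, 0, 0, 0, 0.02], [0.0003, 0, 0.001, 0, 0, 0, 0.02], [0, 0, 0, 0, 0, 0, 0.02]])

```text
time: 12.23
ee_pos: [0.5449, -0.1105, 0.0585]
tcp_rot: [-3.123, -1.305, 0.194]
contact_force: [-12.4, -4.2, 5.6]
gripper_width: 0.45
```

```bash
python3 - <<'E'
from meas import *
meas('6')
E
```

```text
q [-0.641  1.041  2.316  2.319  1.45  -1.729] F [-12.4  -4.2   5.6] T [-0.24  0.38 -0.27]
tcp-based u,v,z 0.4956 -0.2242 0.0708 rot err [ 0.0016  0.0034 -0.0054]
top top n 1544 u [0.4734 0.4946 0.5143] v [-0.2464 -0.2268 -0.2046] z 0.1396 ((530.6286010742188, -114.88726043701172), (42.00571823120117, 43.028167724609375), 11.767184257507324)
```

carry_out(steps=[[0.0006, 0, 0.0018, 0, 0, 0, 0.02], [0.0004, 0, 0.001, 0, 0, 0, 0.02], [0, 0, 0, 0, 0, 0, 0.02]])

```text
time: 12.58
ee_pos: [0.5476, -0.1099, 0.0585]
tcp_rot: [-3.122, -1.305, 0.193]
contact_force: [-13.4, -4.5, 4.4]
gripper_width: 0.454
```

carry_out(steps=[[0.0004, 0, 0.001, 0, 0, 0, 0.02], [0.0003, 0, 0.001, 0, 0, 0, 0.02], [0, 0, 0, 0, 0, 0, 0.02]])

```text
time: 12.83
ee_pos: [0.5494, -0.1096, 0.0585]
tcp_rot: [-3.121, -1.304, 0.192]
contact_force: [-14.3, -4.7, 5.1]
gripper_width: 0.456
```

carry_out(steps=[[0.0003, 0, 0.001, 0, 0, 0, 0.02], [0, 0, 0, 0, 0, 0, 0.02], [0, 0, 0, 0, 0, 0, 0.02]])

```text
time: 13.08
ee_pos: [0.5504, -0.1093, 0.0585]
tcp_rot: [-3.121, -1.304, 0.191]
contact_force: [-14.8, -5.0, 4.4]
gripper_width: 0.447
```

carry_out(steps=[[0.0003, 0, 0.001, 0, 0, 0, 0.02], [0, 0, 0, 0, 0, 0, 0.02], [0, 0, 0, 0, 0, 0, 0.02]])

```text
time: 13.33
ee_pos: [0.5513, -0.1091, 0.0585]
tcp_rot: [-3.12, -1.304, 0.191]
contact_force: [-15.4, -5.4, 4.6]
gripper_width: 0.45
```

```bash
python3 - <<'E'
from meas import *
meas('7')
E
```

```text
q [-0.624  1.036  2.308  2.334  1.442 -1.716] F [-15.4  -5.4   4.6] T [-0.34  0.62 -0.47]
tcp-based u,v,z 0.5022 -0.2243 0.0708 rot err [ 0.0022  0.0048 -0.0064]
top top n 1632 u [0.4802 0.5015 0.521 ] v [-0.2465 -0.2267 -0.2047] z 0.1402 ((537.1456909179688, -113.72500610351562), (41.93578338623047, 42.99663162231445), 12.530774116516113)
```

carry_out(steps=[[0.0003, 0, 0.001, 0, 0, 0, 0.02], [0, 0, 0, 0, 0, 0, 0.02], [0, 0, 0, 0, 0, 0, 0.02]])

```text
time: 13.68
ee_pos: [0.5515, -0.109, 0.0584]
tcp_rot: [-3.117, -1.303, 0.186]
contact_force: [-25.7, -9.0, 6.1]
gripper_width: 0.456
```

carry_out(steps=[[0.0003, 0, 0.001, 0, 0, 0, 0.02], [0, 0, 0, 0, 0, 0, 0.02], [0, 0, 0, 0, 0, 0, 0.02]])

```text
time: 13.93
ee_pos: [0.5516, -0.109, 0.0584]
tcp_rot: [-3.113, -1.301, 0.18]
contact_force: [-36.1, -12.9, 7.6]
gripper_width: 0.453
```

```bash
python3 - <<'E'
from meas import *
meas('8')
b_=cv2.imread('pics/top8.png')
cv2.imwrite('pics/t8.png',cv2.resize(b_[140:240,280:380],(600,600),interpolation=cv2.INTER_CUBIC))
E
```

```text
q [-0.621  1.034  2.309  2.34   1.44  -1.713] F [-36.1 -12.9   7.6] T [-0.66  0.12 -0.81]
tcp-based u,v,z 0.5025 -0.2242 0.0708 rot err [ 0.0046  0.0072 -0.0092]
top top n 1536 u [0.4802 0.5025 0.521 ] v [-0.2463 -0.2265 -0.2049] z 0.1399 ((537.3877563476562, -113.74475860595703), (42.46733093261719, 42.097267150878906), 11.083972930908203)
```

View pics/t8.png

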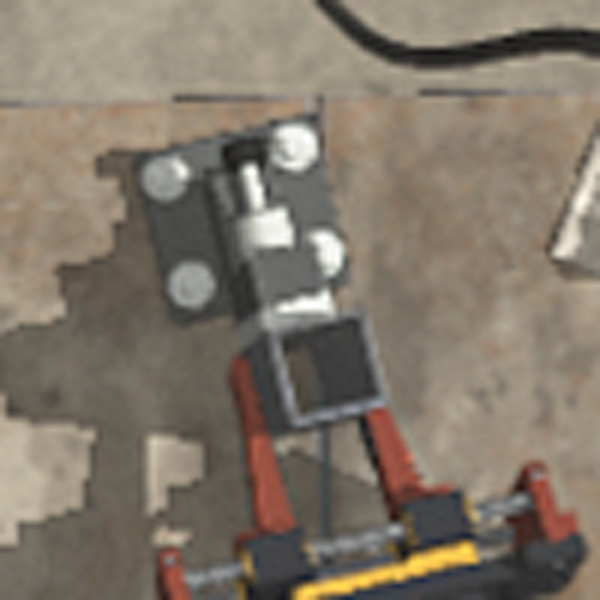

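Picture t8: the tube stands with its front edge against the stop plate at about (300,310), and the plunger rod sticks out further behind the column at (250,180). The force rose sharply over the last 2 mm, so the tube is on the stop. I'll let it settle, check again and hand in.

carry_out(steps=[[0, 0, 0, 0, 0, 0, 0.02], [0, 0, 0, 0, 0, 0, 0.02], [0, 0, 0, 0, 0, 0, 0.02], [0, 0, 0, 0, 0, 0, 0.02], [0, 0, 0, 0, 0, 0, 0.02], [0, 0, 0, 0, 0, 0, 0.02]])

```text
time: 14.53
ee_pos: [0.5516, -0.109, 0.0584]
tcp_rot: [-3.113, -1.302, 0.18]
contact_force: [-35.3, -12.8, 7.8]
gripper_width: 0.454
```

```bash
python3 - <<'E'
from meas import *
meas('9')
print(hand_in())
E
```

```text
q [-0.621  1.034  2.309  2.34   1.44  -1.713] F [-35.3 -12.8   7.8] T [-0.62  0.13 -0.77]
tcp-based u,v,z 0.5025 -0.2242 0.0707 rot err [ 0.0046  0.0071 -0.0093]
top top n 1584 u [0.4803 0.5023 0.521 ] v [-0.2466 -0.225  -0.2047] z 0.1401 ((537.2547607421875, -113.85726928710938), (41.886497497558594, 43.26605224609375), 12.210356712341309)
the job is handed in; nothing more can be done
None
```

I gripped the longer tube (40 x 40 x 140 mm), stood it on end in front of the jig, and pressed it along the plunger axis onto the hard stop. I handed the job in after about 14.5 s with the arm still pressing; no verdict was reported.

The last checks showed:
- **Upright:** the hand was within about 0.7° of the planned upright pose, and the top of the tube was 140 mm above the table.
- **Square to the stop:** the camera put the tube's yaw at about 12.2°, against 12.3° for the jig. An earlier, coarser reading gave 11.1°, still well inside the 5° limit.
- **Centred:** the tube was about 1–3 mm off the plunger axis.
- **Pressed home:** the total push was steady at about 38 N. Roughly 20 N of that is on the stop, worked out from the force just before contact (about 16 N, the spring plus friction); it could not be read directly. The tube advanced less than 0.5 mm over the last 2 mm commanded.

- **Not checked:** the plunger's travel could not be read directly. I judged it from the sharp rise in force and the rod showing further out behind the column. The arm blocked the scene camera at the end, so the last camera figures are from the top camera only. I did not measure the bystanders again, but nothing I did came near them.

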